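Pin the hidden index bar of a drilling jig

TASK

Lock the drilling jig: take the square-gripped locating pin from the rack, put its tip through the slot in the jig's cover plate and feel along the index bar hidden below until the tip drops into the bar's hole. Push the pin fully home, so that its collar lies on the cover, and let go. Leave the other two pins in the rack and everything else on the bench where it is.

Things in the scene. Friction and masses are not known exactly. Their poses are not given: they have to be found in the camera images.
- pin_grip (a point): middle of the grip of the locating pin, a plain steel pin of about 90 g standing tip down in one of the rack's three holes. Its grip is SQUARE, 16 x 16 mm and 39 tall; this point is 18 mm below its flat top. z points from tip to grip, x and y are square to the grip's flats; x starts within about 20 degrees of the rack's x
- pin_collar (a point): middle of the underside of the locating pin's round collar (26 mm across, 5 thick), 26 mm below pin_grip; the shank begins here
- pin_tip (a point): tip of the locating pin's round shank, 64 mm below pin_grip; the shank is 8 mm across and 38 long, its last 3 mm tapered to 4.4 mm; same axes as the grip
- rack: wooden rack block, fixed, 60 (x) x 210 (y) x 50 high, origin at the centre of its underside; three round 10 mm holes 46 deep in a row along its y, 72 mm apart, the middle one at its centre; a pin stands in each, its collar resting on the rack's top
- slot (a point): middle of the slot in the cover of the drilling jig, on the cover's top face, 46 mm above the bench; z up, y along the slot, x across it. The slot is 70 mm long (y), 12 wide (x) and goes through the cover. The jig is a grey box fixed to the bench; its flat aluminium cover, 8 thick, is 100 (x) x 190 (y)
- bar_face (a point): point on the top face of the hidden steel index bar, straight below slot by 24 mm, same axes. The bar is flat, rigid, fixed and lies under the whole slot. It has ONE round upright hole, 11 mm across and 17 deep, centred across the slot but anywhere within 24 mm of this point along it: its place differs each time and is not given
- jig: the drilling jig, origin at the centre of its underside, axes as slot. With the pin's tip on the index bar, the collar stands 14 mm above the cover; with the pin fully home in the hole the collar lies on the cover and the tip is 38 mm below the cover's top face
- round_pin_mid (a point): middle of the head of another steel pin in the rack, with a ball-shaped knob; not to be used, leave it in its hole
- tee_pin_mid (a point): middle of the head of another steel pin in the rack, with a T-shaped crossbar; not to be used, leave it in its hole
- tape_roll: bystander, loose: roll of blue tape lying flat, 96 mm across, 25 high, open middle; not to be moved
- carton_a: bystander, loose: small cardboard carton, 60 x 45 x 40 high; not to be moved
- carton_b: bystander, loose: small white box, 50 x 70 x 30 high; not to be moved
- screwdriver: bystander, loose: screwdriver lying flat; not to be moved
- oil_can: bystander, loose: steel can, 52 mm across, 100 high; not to be moved
- pen_cup: bystander, loose: empty black cup, 72 mm across, 100 high; not to be moved
- vee_block: bystander, loose: dark steel block with a groove, 50 x 70 x 32 high; not to be moved
Mind the look-alikes: they are no part of the job. Of the things that look like the rack, take the one that is farthest from the robot's base at the start.

How it is judged:
By the outcome, as a careful person would: the job done as asked, in the order asked, and still so for the second after the job is handed in, with the robot touching nothing.
It also fails if it takes over 48 s, if anything falls off the work surface, if the arm or the gripper's body presses on something with over 40 N, if the wrist force passes 120 N, or if a joint passes its speed limit or range.

ROBOT

A 7-joint arm with a two-finger parallel gripper is mounted at the origin on the work surface. World frame = base frame: x ahead of the robot, y to its left, z up, the work surface at z = 0. Lengths are in mm, angles in rad, forces in N, time in s.
With the tool pointing down it reaches from about 400 to 875 mm from the base axis. Payload 4.4 kg.
Tool frame: the origin (TCP) lies at the very end of the fingers, on their centre line; the grasp point (between the pads) lies 19 mm behind it; z points along the fingers, y is the line along which they close (so a half turn about z gives the same grasp; the last joint's range is limited). The gripper opens to 85 mm and grips with 20 to 120 N. Pads are 22 mm wide; open, the fingers measure 114 mm over their backs; the gripper's body (76 mm by 85 mm) begins 54 mm behind the grasp point. The pads swing forward as they close: fully open they stand 13 mm farther back than shut.
Start: joints at [1.13, 0.628, 0.038, 1.517, -0.027, 0.996, -0.02], TCP at [237.984, -604.881, 231.313] pointing down, gripper open.
Joint ranges: [-3.06, 3.06], [-0.37, 2.12], [-1.25, 1.32], [0.18, 2.47], [-1.1, 4.24], [0.23, 1.98], [-2.94, 2.94]. Speed limits (rad/s): [2.57, 2.57, 3.14, 3.14, 3.14, 3.14, 3.14].

INTERFACE

Orientations are given as [roll, pitch, yaw] about the fixed x, y, z axes, in that order (R = Rz(yaw) Ry(pitch) Rx(roll)).
In Python, from cell import read_state, get_image, camera_info, finish_job gives the robot as it stands.
- The arm moves only by the tool play_rows, never from a script. Its argument "deltas" is one flat list of numbers, 7 for each row, row after row: the shift along the tool's x, y, z in mm, then the turn, a rotation vector about the tool's x, y, z in rad, then the opening, from 0 (shut) to 1 (fully open). In form: [dx, dy, dz, ax, ay, az, grip, dx, dy, dz, ax, ay, az, grip, ...]. A call has 1 to 10 rows; each row is the pose to reach, as a shift and turn from the pose commanded when the call began, along the tool's axes at that moment; what a row does not reach only later rows make up. A row lasts 1/8 s, in which the tool goes at most 62.5 mm and 10.7 degrees, less where a joint would pass 70% of its speed; a pose out of reach is approached as far as the arm can. A call with a gripper value outside its range is refused whole. The fingers move at their own pace and stop on an object; the grip force is fixed at half the most. Time passes only in rows, so rows that repeat a pose let the fingers close. It gives the time, the measured TCP pose, the force, the opening and the grip force at its end, in the units of the state.
- read_state(): the state, without advancing time (a new reading comes with each control period).
- get_image(name): name is "scene" or "top" or "wrist"; returns the picture (480x640x3 uint8, red, green, blue); there is no depth.
- camera_info(name): a dict with "fx", "fy", "cx", "cy" (pixels), "distortion" ([k1, k2, p1, p2, k3] as OpenCV has them; the pictures are not rectified), "T" (4x4, takes a point from camera to world coordinates). Camera axes: x right, y down, z forward; pixel columns grow to the right and rows downward; lengths in mm; the calibration is good to about 2 mm. A picture is of the moment at which its call begins: read the wrist's pose just before it. camera_info takes no time and is no camera call; for the wrist camera it gives the pose at the moment of the call.
- finish_job(): hands the job in; it is judged then, once.
The state is a dict: "clock": time; "qpos": joint angles; "qd": joint speeds; "tau": joint torques, N m; "eef_pos": TCP position; "tool_rot": TCP orientation; "force": force on the tool from outside, world axes, zero at the start; "torque": the same for the moment, N m; "width": finger opening in mm; "gripper_force": force on a finger pad.
Only numpy, scipy, OpenCV 4.12 (cv2) and the standard library are available. Lean on these libraries where they do the work, as an engineer would, in place of code of your own. Each camera call takes 0.05 s, during which the arm holds its last target. There are 200 camera calls.

## Working session

There is one attempt and no reset: what is moved stays moved. The work goes in short steps, Python scripts to look and compute and a tool call to move; the robot and the scene stay as the last step left them, time stands still between calls to the robot, and variables do not carry over. Pictures are saved under pics/ and viewed, at most 10 in all, crops included, and the job is handed in when it is done.

Besides the shell and the picture viewer there is one more tool, called as name(argument=value, ...) on one line, values as JSON. play_rows: Moves the arm, as the interface text tells. Its arguments: {"type":"object","properties":{"deltas":{"type":"array"}},"required":["deltas"]}

```bash
mkdir -p pics; ls; python3 - <<'E'
from cell import *
import cv2,numpy as np
for n in ["scene","top"]:
    cv2.imwrite(f"pics/{n}0.png",get_image(n)[:,:,::-1]); c=camera_info(n); print(n,c["fx"],c["cx"],c["cy"],c["distortion"],np.round(c["T"],3).tolist())
s=read_state();print(s)
E
```

```text
pics
scene 486.0494695895626 328.1310624807019 235.9269758879183 [-0.05654515  0.          0.          0.          0.        ] [[0.705, 0.43, -0.564, 1124.583], [0.71, -0.432, 0.557, -579.962], [-0.004, -0.793, -0.609, 714.684], [0.0, 0.0, 0.0, 1.0]]
top 497.5574851028219 316.425215199928 236.68551324043239 [-0.03212361  0.          0.          0.          0.        ] [[-0.013, -0.982, 0.19, 291.313], [-1.0, 0.013, 0.002, -11.747], [-0.004, -0.19, -0.982, 1439.875], [0.0, 0.0, 0.0, 1.0]]
{'clock': 0.1, 'qpos': array([ 1.13023524,  0.62923347,  0.03842736,  1.51824154, -0.02702072,
        0.99631798, -0.02000592]), 'qd': array([ 8.26890111e-04, -7.81436157e-04, -4.05884926e-06, -2.18348634e-03,
       -4.18245503e-04,  2.83832227e-03,  9.74639477e-04]), 'tau': array([ 2.93878737e-03, -5.64528179e+01,  1.23068165e+00, -1.93970990e+01,
        1.13320450e-02,  5.43554765e-03,  3.24539474e-05]), 'eef_pos': array([ 237.77550343, -604.35740682,  230.50226007]), 'tool_rot': array([-3.13990922e+00, -1.21816231e-05,  3.74758550e-01]), 'force': array([-0.51865027, -0.23643124, -0.04342434]), 'torque': array([0.01169514, 0.03294406, 0.03872971]), 'gripper_force': 0.0, 'width': 85.77811025768132}
```

View pics/scene0.png

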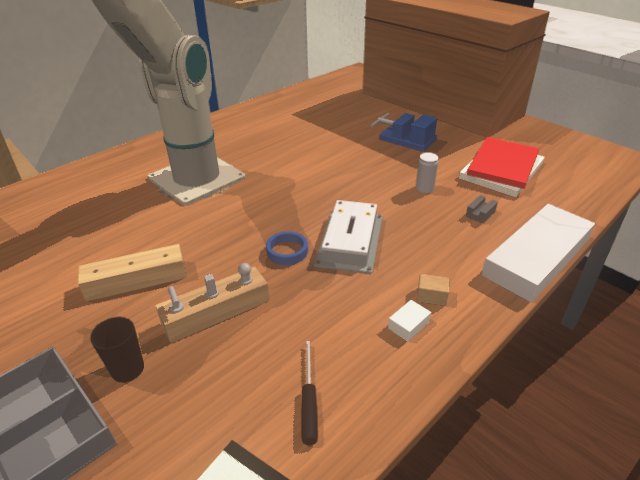

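View pics/top0.png

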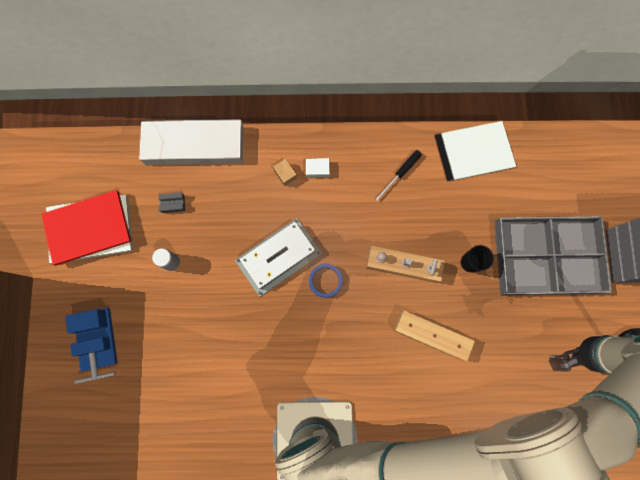

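The scene picture shows the candidates. The rack with pins is at top (406,264). The empty rack at top (435,335) is nearer the base, so it is the look-alike. Heads in the pinned rack: ball at top (382,257) / scene (245,270), square at top (408,262) / scene (210,285), tee at top (433,267) / scene (175,298). The jig's slot is at top (277,255) / scene (351,226). I choose the middle, square pin and check it in a close crop.

```bash
cat > h.py <<'E'
from cell import *
import cv2,numpy as np
from scipy.spatial.transform import Rotation as R
def ray(n,uv,c=None):
    c=c or camera_info(n);K=np.array([[c["fx"],0,c["cx"]],[0,c["fy"],c["cy"]],[0,0,1]])
    p=cv2.undistortPoints(np.array(uv,float).reshape(-1,1,2),K,np.array(c["distortion"]))[:,0]
    T=np.array(c["T"]);d=np.c_[p,np.ones(len(p))]@T[:3,:3].T
    return T[:3,3],d
def onz(n,uv,z,c=None):
    o,d=ray(n,uv,c);return o+d*((z-o[2])/d[:,2])[:,None]
def proj(n,P,c=None):
    c=c or camera_info(n);K=np.array([[c["fx"],0,c["cx"]],[0,c["fy"],c["cy"]],[0,0,1]])
    T=np.linalg.inv(np.array(c["T"]));return cv2.projectPoints(np.array(P,float).reshape(-1,1,3),cv2.Rodrigues(T[:3,:3])[0],T[:3,3],K,np.array(c["distortion"]))[0][:,0]
E
python3 - <<'E'
from h import *
a=cv2.imread("pics/scene0.png");b=cv2.imread("pics/top0.png")
A=cv2.resize(a[250:345,150:280],None,fx=4,fy=4,interpolation=cv2.INTER_CUBIC)  # 520x380
B=cv2.resize(b[235:290,360:450],None,fx=4,fy=4,interpolation=cv2.INTER_CUBIC)  #360x220
C=cv2.resize(b[215:300,230:325],None,fx=4,fy=4,interpolation=cv2.INTER_CUBIC) #380x340
o=np.zeros((600,800,3),np.uint8);o[:380,:520]=A;o[380:600,:360]=B;o[260:600,420:800]=C
cv2.imwrite("pics/crop1.png",o)
print("slot",onz("top",[[277,255],[266,262],[288,248]],46),onz("scene",[[351,226]],46))
print("sq",onz("top",[[408,262]],90),onz("scene",[[210,280]],90))
print("rack",onz("top",[[371,247],[445,263],[442,283],[368,267]],50))
E
```

```text
slot [[509.16096986 103.37070804  46.        ]
 [489.54342834 134.45507373  46.        ]
 [528.87286868  72.13819822  46.        ]] [[516.27295905  95.05482959  46.        ]]
sq [[ 478.11082998 -258.88580449   90.        ]] [[ 484.89339628 -263.81935304   90.        ]]
rack [[ 527.9269019  -163.30145441   50.        ]
 [ 479.35017362 -370.56960561   50.        ]
 [ 423.07536372 -358.74176457   50.        ]
 [ 471.00775449 -152.97731124   50.        ]]
```

View pics/crop1.png

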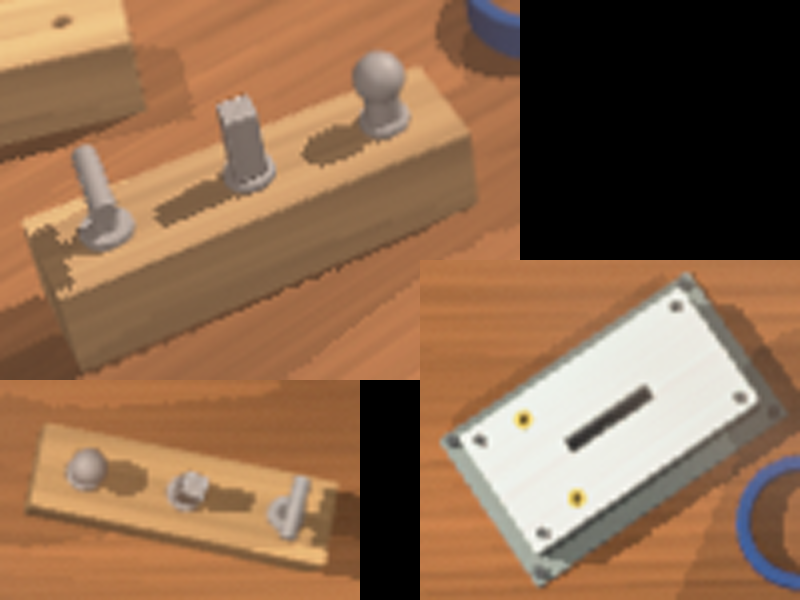

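The crop confirms it: the middle head is a square prism with a flat top at crop (240,105), with the ball and tee on either side. The jig's slot is clear at crop (608,418). The rack centre comes to about (475,-261), and the measured corners match its 60x210 size.

```bash
cat >> h.py <<'E'
def delta(p,yaw,s=None):
    """shift (tool axes) and rotvec to reach p with tool straight down at yaw(rad)"""
    s=s or read_state();r=R.from_euler("xyz",s["tool_rot"])
    return np.round(r.inv().apply(np.array(p)-s["eef_pos"]),1),np.round((r.inv()*R.from_euler("xyz",[np.pi,0,yaw])).as_rotvec(),4)
E
python3 - <<'E'
from h import *
s=read_state();r=R.from_euler("xyz",s["tool_rot"])
c=camera_info("wrist");T=np.array(c["T"])
print("cam in tool",r.inv().apply(T[:3,3]-s["eef_pos"]),"\n",r.inv().as_matrix()@T[:3,:3],c["fx"],c["cx"],c["cy"])
print(delta([475,-261,230],np.radians(77)))
E
```

```text
cam in tool [  65.61531522   -0.2187501  -142.33287976] 
 [[-4.96772268e-04 -9.64636579e-01 -2.63583047e-01]
 [ 9.99999664e-01 -3.07190678e-04 -7.60461413e-04]
 [ 6.52598641e-04 -2.63583336e-01  9.64636408e-01]] 344.8898310401301 323.1854012084926 241.89956906013262
(array([ 346.4, -232.7,    0.9]), array([-1.500e-03, -8.000e-04, -9.691e-01]))
```

play_rows(deltas=[40,-27,0,0,0,-0.11,1,85,-57,0,0,0,-0.25,1,130,-87,0,0,0,-0.4,1,175,-118,0,0,0,-0.55,1,220,-148,0,0,0,-0.7,1,265,-178,0,0,0,-0.84,1,305,-205,0,0,0,-0.97,1,335,-225,0,0,0,-0.97,1,346,-233,0,0,0,-0.97,1,346,-233,0,0,0,-0.97,1])

```text
clock: 1.35
eef_pos: [474.4, -261.4, 231.1]
tool_rot: [-3.141, 0.0, 1.346]
force: [0.0, 0.2, 0.1]
width: 85.6
gripper_force: 0.0
```

```bash
python3 - <<'E'
from h import *
s=read_state();print(s["eef_pos"],s["tool_rot"],s["clock"],s["qpos"],s["force"])
im=get_image("wrist");cv2.imwrite("pics/w1.png",im[:,:,::-1])
u=proj("wrist",[[475,-261,94],[475,-261,50]]);print(u)
cx,cy=map(int,u[0]);x0=max(cx-80,0);y0=max(cy-60,0);print(x0,y0)
cv2.imwrite("pics/w1c.png",cv2.resize(im[y0:y0+120,x0:x0+160,::-1],None,fx=5,fy=5,interpolation=cv2.INTER_CUBIC))
E
```

```text
[ 474.42813205 -261.43326538  231.0867961 ] [-3.14085603e+00  3.40783243e-04  1.34558992e+00] 1.35 [ 0.62033864  0.48189132 -0.2475036   1.8161331   0.15067803  0.8624699
  0.07632536] [0.04676195 0.20448781 0.13187369]
[[325.69026423 227.97923851]
 [325.43523611 217.597738  ]]
245 167
```

View pics/w1c.png

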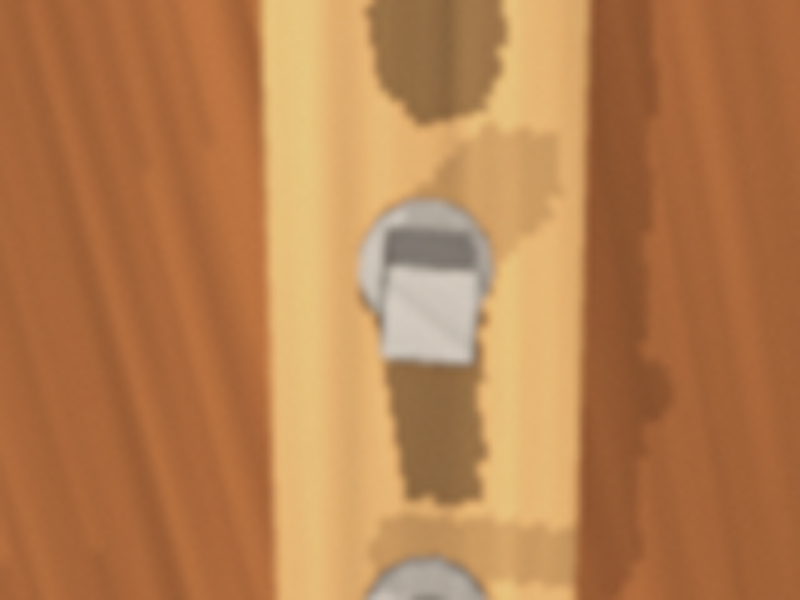

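The close wrist view shows the square top face with corners at crop (388,265), (478,270), (473,363) and (381,357). It sits on a round collar centred near crop (426,262).

```bash
python3 - <<'E'
from h import *
q=np.array([[388,265],[478,270],[473,363],[381,357]])/5-.4+[245,167]
P=onz("wrist",q,94);print(P,P.mean(0));e=P[1]-P[0]+P[2]-P[3];f=P[3]-P[0]+P[2]-P[1]
print(np.linalg.norm(e)/2,np.linalg.norm(f)/2,np.degrees(np.arctan2(e[1],e[0])),np.degrees(np.arctan2(f[1],f[0])))
col=onz("wrist",np.array([[426,262]])/5-.4+[245,167],55);print(col)
a=np.arctan2(e[1],e[0]);b=np.arctan2(f[1],f[0])-np.pi/2
print("yaw cand",np.degrees([a+np.pi/2]),np.degrees(read_state()["tool_rot"][2]))
m=P.mean(0)
for z in(120,60):print(delta([m[0],m[1],z],a+np.pi/2))
# slot estimate by mean of two views
E
```

```text
[[ 473.78153162 -253.43888686   94.        ]
 [ 488.07461741 -257.60949058   94.        ]
 [ 483.87103817 -272.94962593   94.        ]
 [ 469.08470118 -268.46240278   94.        ]] [ 478.7029721  -263.11510154   94.        ]
15.170454795736898 15.820624285750979 -16.579866109634523 -106.33729193648587
[[ 478.89683773 -262.25490943   55.        ]]
yaw cand [73.42013389] 76.98214038477843
(array([  0.8,   5. , 111.1]), array([-0.0009,  0.0011,  0.0622]))
(array([  0.9,   5.1, 171.1]), array([-0.0009,  0.0011,  0.0622]))
```

play_rows(deltas=[1,5,30,0,0,0.062,0.6,1,5,70,0,0,0.062,0.6,1,5,110,0,0,0.062,0.6,1,5,140,0,0,0.062,0.6,1,5,160,0,0,0.062,0.6,1,5,170,0,0,0.062,0.6,1,5,170,0,0,0.062,0.6])

```text
clock: 2.28
eef_pos: [478.9, -262.6, 61.0]
tool_rot: [-3.141, 0.001, 1.281]
force: [-1.1, 0.1, 1.0]
width: 51.2
gripper_force: 0.0
```

play_rows(deltas=[0,0,0,0,0,0,0.3,0,0,0,0,0,0,0,0,0,0,0,0,0,0,0,0,0,0,0,0,0,0,0,0,0,0,0,0])

```text
clock: 2.9
eef_pos: [480.3, -262.0, 62.3]
tool_rot: [3.14, 0.001, 1.283]
force: [-1.1, -0.0, 6.6]
width: 15.1
gripper_force: 58.9
```

play_rows(deltas=[0,0,-10,0,0,0,0,0,0,-30,0,0,0,0,0,0,-60,0,0,0,0,0,0,-90,0,0,0,0,0,0,-120,0,0,0,0,0,0,-140,0,0,0,0,0,0,-150,0,0,0,0,0,0,-150,0,0,0,0])

```text
clock: 3.9
eef_pos: [479.8, -261.6, 211.7]
tool_rot: [3.141, 0.0, 1.283]
force: [0.3, 0.5, -1.6]
width: 14.9
gripper_force: 59.1
```

```bash
python3 - <<'E'
from h import *
print(delta([400,100,205],1.283), delta([440,100,205],np.radians(32)),delta([440,100,205],np.radians(32-90)),read_state()["qpos"])
E
```

```text
(array([ 324. , -179.3,    6.5]), array([ 0.0008,  0.0002, -0.0003])) (array([ 335.4, -140.9,    6.6]), array([ 9.000e-04, -1.000e-04,  7.242e-01])) (array([ 335.4, -140.9,    6.6]), array([ 6.000e-04, -9.000e-04,  2.295e+00])) [ 0.60320457  0.51083441 -0.23026645  1.82714355  0.1533184   0.81997886
  0.00848316]
```

play_rows(deltas=[25,-9,0,0,0,0.06,0,65,-24,0,0,0,0.16,0,110,-41,0,0,0,0.28,0,155,-59,0,0,0,0.4,0,200,-76,0,0,0,0.51,0,245,-93,0,0,0,0.61,0,280,-106,0,0,0,0.69,0,300,-114,0,0,0,0.72,0,307,-117,0,0,0,0.72,0,307,-117,0,0,0,0.72,0])

```text
clock: 5.15
eef_pos: [454.4, 65.7, 210.8]
tool_rot: [-3.141, 0.001, 0.564]
force: [0.2, -1.2, -1.9]
width: 15.1
gripper_force: 59.1
```

```bash
python3 - <<'E'
from h import *
s=read_state();print(s["eef_pos"],s["tool_rot"],s["qpos"])
c=camera_info("wrist");im=get_image("wrist");cv2.imwrite("pics/w2.png",im[:,:,::-1])
print(proj("wrist",[[511,101,46]],c))
g=cv2.cvtColor(im,cv2.COLOR_RGB2GRAY);u=proj("wrist",[[511,101,46]],c)[0].astype(int)
m=(g<110).astype(np.uint8);n,l,st,ce=cv2.connectedComponentsWithStats(m)
for i in range(1,n):
    if 300<st[i,4]<8000:print(i,st[i],ce[i])
E
```

```text
[454.44811415  65.71888345 210.82153542] [-3.14148808e+00  1.20897308e-03  5.63603466e-01] [-0.16075887  0.39081711 -0.05987163  2.05083678  0.03578917  0.70205849
 -1.25067591]
[[324.37276427 146.40125289]]
1 [  18    0  118   71 4803] [88.28253175 28.67478659]
4 [ 585    0   55   34 1099] [618.08098271  11.79526843]
38 [561 100  79  68 409] [606.7799511  138.04645477]
48 [ 284  140   80   16 1062] [323.78907721 147.49435028]
79 [ 502  242  138  119 2039] [561.49583129 283.67287886]
99 [562 322  31  33 302] [573.93377483 334.45695364]
```

View pics/w2.png

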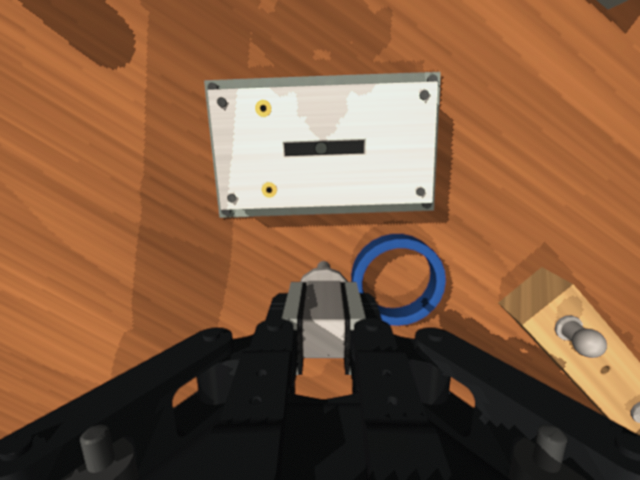

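The wrist view shows the slot as a dark band centred near (324,147), spanning x 284–364. A faint grey spot inside it at (321,148) may only be a mark. The pin hangs straight, with its tip at about (322,265), and the tape roll is well clear.

```bash
python3 - <<'E'
from h import *
im=cv2.imread("pics/w2.png");g=cv2.cvtColor(im,cv2.COLOR_BGR2GRAY)
n,l,st,ce=cv2.connectedComponentsWithStats((g<130).astype(np.uint8))
k=l[147,300];pts=cv2.findContours((l==k).astype(np.uint8),0,1)[0][0]
r=cv2.minAreaRect(pts);print(r)
B=onz("wrist",cv2.boxPoints(r),46);print(B,B.mean(0))
for i in range(2):
    e=B[i+1]-B[i];print(np.linalg.norm(e),np.degrees(np.arctan2(e[1],e[0])))
sp=onz("wrist",[[321,148]],22);print("spot",sp)
tip=onz("wrist",[[322,264]],210.8-50.3);print("tip",tip,read_state()["eef_pos"])
m=B.mean(0);print("d",delta([m[0],m[1],115],0.5615))
E
```

```text
((324.03564453125, 147.5332489013672), (13.750450134277344, 80.40050506591797), 88.02507019042969)
[[495.72591314 131.6898472   46.        ]
 [534.30461588  74.68146226  46.        ]
 [525.04921171  67.96584776  46.        ]
 [486.06981705 125.52396606  46.        ]] [510.28738945  99.96528082  46.        ]
68.83510919956636 -55.91300992430556
11.435120657410948 -144.03579416167258
spot [[508.47897447 102.05909879  22.        ]]
tip [[453.48105027  65.79967147 160.5       ]] [454.60976013  65.04290164 210.93715823]
d (array([65.8,  0.1, 95.9]), array([0.0002, 0.0011, 0.0008]))
```

play_rows(deltas=[20,0,5,0,0,-0.03,0,50,0,20,0,0,-0.03,0,66,0,50,0,0,-0.03,0,66,0,80,0,0,-0.03,0,66,0,98,0,0,-0.03,0,66,0,104,0,0,-0.03,0,66,0,104,0,0,-0.03,0])

```text
clock: 6.08
eef_pos: [510.8, 100.3, 107.3]
tool_rot: [3.141, 0.0, 0.591]
force: [1.4, 1.2, -0.7]
width: 15.3
gripper_force: 59.1
```

```bash
python3 - <<'E'
from h import *
s=read_state();print(s["eef_pos"],s["tool_rot"],s["force"])
im=get_image("wrist")[:,:,::-1]
cv2.imwrite("pics/w3.png",cv2.resize(im[200:400,200:440],None,fx=3,fy=3,interpolation=cv2.INTER_CUBIC))
print((proj("wrist",[[510.3,100,46],[s["eef_pos"][0],s["eef_pos"][1],s["eef_pos"][2]-50.3]])-[200,200])*3)
E
```

```text
[510.81315635 100.32949882 107.30773963] [3.14139095e+00 3.48551116e-04 5.91433958e-01] [ 1.37341413  1.15565811 -0.68700485]
[[372.66203322 177.0373441 ]
 [372.87982881 191.45354101]]
```

View pics/w3.png

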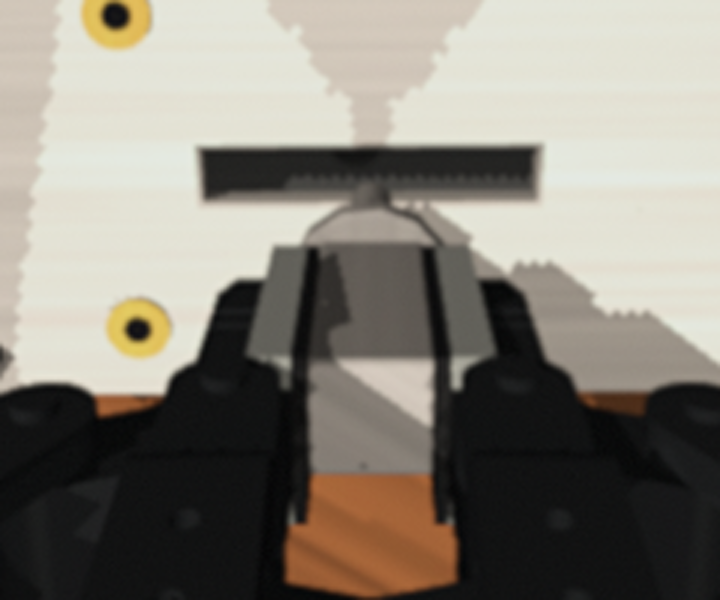

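The tip is at crop (370,187), 11 mm above the cover, where projection puts it at (373,191). The slot centre is at crop (370,174), which is where parallax should put it. The pin is lined up, so I lower it gently.

play_rows(deltas=[0,0,6,0,0,0,0,0,0,12,0,0,0,0,0,0,18,0,0,0,0,0,0,24,0,0,0,0,0,0,29,0,0,0,0,0,0,30,0,0,0,0])

```text
clock: 6.88
eef_pos: [510.4, 101.2, 76.9]
tool_rot: [-3.141, 0.001, 0.593]
force: [-0.2, 0.4, -1.1]
width: 15.0
gripper_force: 59.1
```

play_rows(deltas=[0,0,1,0,0,0,0,0,0,2,0,0,0,0,0,0,3,0,0,0,0,0,0,4,0,0,0,0,0,0,5,0,0,0,0,0,0,6,0,0,0,0,0,0,6,0,0,0,0])

```text
clock: 7.75
eef_pos: [510.6, 101.2, 71.2]
tool_rot: [-3.142, 0.0, 0.593]
force: [-0.1, 0.3, -1.1]
width: 14.8
gripper_force: 59.1
```

play_rows(deltas=[0,0,1,0,0,0,0,0,0,2,0,0,0,0,0,0,3,0,0,0,0,0,0,3,0,0,0,0])

```text
clock: 8.25
eef_pos: [510.3, 101.8, 68.2]
tool_rot: [-3.141, 0.0, 0.593]
force: [-1.6, 1.5, -1.1]
width: 15.2
gripper_force: 59.1
```

play_rows(deltas=[0,0,1,0,0,0,0,0,0,2,0,0,0,0,0,0,3,0,0,0,0,0,0,4,0,0,0,0,0,0,4,0,0,0,0])

```text
clock: 8.88
eef_pos: [510.3, 101.8, 64.2]
tool_rot: [-3.141, 0.0, 0.593]
force: [-2.0, 4.6, -0.2]
width: 14.8
gripper_force: 59.2
```

The tip went in about 8 mm below the bar face, so it is in the hole. A side force of about 5 N points along −y of the tool. I give way that way by 1.5 mm and go on down.

play_rows(deltas=[0,-1.5,0,0,0,0,0,0,-1.5,1,0,0,0,0,0,-1.5,2,0,0,0,0,0,-1.5,3,0,0,0,0,0,-1.5,4,0,0,0,0,0,-1.5,4,0,0,0,0])

```text
clock: 9.62
eef_pos: [509.9, 102.1, 60.2]
tool_rot: [3.141, 0.0, 0.592]
force: [-0.8, 0.4, -1.2]
width: 15.1
gripper_force: 59.1
```

play_rows(deltas=[0,0,1,0,0,0,0,0,0,2,0,0,0,0,0,0,3,0,0,0,0,0,0,4,0,0,0,0,0,0,4,0,0,0,0])

```text
clock: 10.25
eef_pos: [509.9, 102.2, 58.2]
tool_rot: [3.141, -0.001, 0.592]
force: [-4.3, -0.1, 18.2]
width: 15.2
gripper_force: 62.2
```

It bottomed at 58.2 mm, against 58.3 expected for the collar on the cover, with 18 N. I ease off, let go and go up.

play_rows(deltas=[0,0,-2,0,0,0,0,0,0,-2,0,0,0,0.15,0,0,-2,0,0,0,0.4,0,0,-2,0,0,0,0.6,0,0,-2,0,0,0,0.6,0,0,-2,0,0,0,0.6])

```text
clock: 11.0
eef_pos: [509.8, 102.5, 58.3]
tool_rot: [-3.142, 0.0, 0.593]
force: [-1.1, 0.2, -0.1]
width: 51.0
gripper_force: 0.0
```

play_rows(deltas=[0,0,-10,0,0,0,0.6,0,0,-30,0,0,0,0.6,0,0,-60,0,0,0,0.6,-20,0,-90,0,0,0,0.6,-45,0,-110,0,0,0,0.6,-60,0,-120,0,0,0,0.6,-60,0,-120,0,0,0,0.6])

```text
clock: 11.88
eef_pos: [459.9, 68.5, 179.1]
tool_rot: [3.141, -0.001, 0.592]
force: [1.5, -0.2, -0.3]
width: 51.1
gripper_force: 0.0
```

```bash
python3 - <<'E'
from h import *
a=get_image("wrist")[100:280,200:440,::-1];b=get_image("scene")[180:300,140:400,::-1]
o=np.zeros((600,800,3),np.uint8);o[:270,:360]=cv2.resize(a,(360,270));o[270:570,:650]=cv2.resize(b,(650,300),interpolation=cv2.INTER_CUBIC)
cv2.imwrite("pics/end.png",o)
E
```

```text
(no output)
```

View pics/end.png

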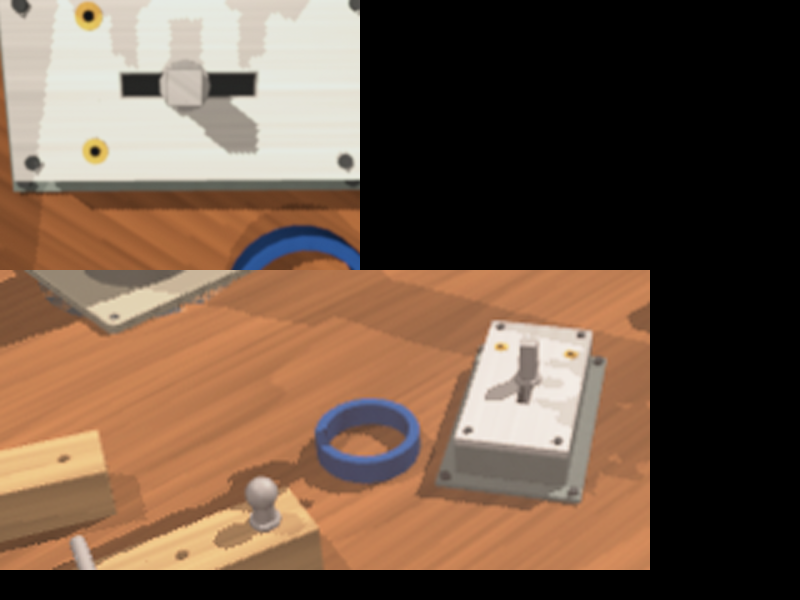

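The picture shows the pin upright in the slot at (185,87) with its collar flat on the cover. The other pins are still in the rack and the tape roll has not moved.

```bash
python3 -c "
from cell import *
print(finish_job())"
```

```text
the job is handed in; nothing more can be done
None
```

The jig is locked: the square-gripped pin is fully home in the bar's hole with its collar on the cover. I let go of it and handed the job in at about 12 s; the other two pins are still in the rack, and I touched nothing else on the bench.

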